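# Dispense one drying capsule and nudge it into the bay

### The arm

A 6-joint arm with a two-finger parallel gripper is mounted at the origin on a cart in front of the work surface, level with it; the furniture and walls round the work are solid. World frame = base frame: x ahead of the robot, y to its left, z up, the work surface at z = 0. Lengths are in m, angles in rad, forces in N, time in s.
With the tool pointing down it reaches from about 0.25 to 0.85 m from the base axis. Payload 12.5 kg.
Tool frame: the origin (TCP) lies at the very end of the fingers, on their centre line; the grasp point (between the pads) lies 19 mm behind it; z points along the fingers, y is the line along which they close (so a half turn about z gives the same grasp; the last joint's range is limited). The gripper opens to 93 mm and grips with 3 to 60 N. Pads are 15 mm wide; open, the fingers measure 128 mm over their backs; the gripper's body (75 mm by 188 mm) begins 65 mm behind the grasp point.
Start: joints at [1.023, 0.351, 1.652, -0, 1.139, -0.085], TCP at [0.246, 0.492, 0.186] pointing down, gripper open.
Joint ranges: [-2.75, 2.75], [-0.79, 2.1], [0.01, 2.65], [-1.57, 4.71], [0.07, 3.14], [-2.87, 2.87]. Speed limits (rad/s): [2.22, 2.22, 2.79, 3.14, 3.14, 3.14].

### API

Orientations are given as a unit quaternion [w, x, y, z].
In Python, from cell import bot, vision gives the robot as it stands.
- The arm moves only by the tool send_rows, never from a script. Its argument "moves" is text: rows parted by semicolons, each of 7 numbers parted by spaces: the turn, a rotation vector about the world's x, y, z in rad, then the shift along the world's x, y, z in cm, then the closure, from 0 (fully open) to 1 (shut). A call has 1 to 12 rows; each row shifts and turns the commanded pose from where the row before left it; what a row does not reach is not made up. A row lasts 1/8 s, in which the tool goes at most 62.5 mm and 10.7 degrees, less where a joint would pass 70% of its speed; a pose out of reach is approached as far as the arm can. A call is refused whole if a number of a shift passes 6.25 or a number of a turn 0.188, either way. A call with a gripper value outside its range is refused whole. The fingers move at their own pace and stop on an object; "newtons" is the grip in N (left out, the last holds). Time passes only in rows, so rows that do not move let the fingers close. It gives the time, the measured TCP pose, the force, the opening and the grip force at its end, in the units of the state.
- bot.get_obs(): the state, without advancing time (a new reading comes with each control period).
- vision.snapshot(name): name is "scene" or "top"; returns (picture, depth): 384x512x3 uint8, red, green, blue; 384x512 float32, m along the optical axis (not along the pixel's ray), 0 where there is no reading.
- vision.get_calibration(name): a dict with "fx", "fy", "cx", "cy" (pixels), "T" (4x4, takes a point from camera to world coordinates). Camera axes: x right, y down, z forward; pixel columns grow to the right and rows downward; lengths in m; the calibration is good to about 2 mm. A picture is of the moment at which its call begins. get_calibration takes no time and is no camera call.
- bot.close_job(): hands the job in; it is judged then, once.
The state is a dict: "clock": time; "joints": joint angles; "dq": joint speeds; "joint_efforts": joint torques, N m; "ee_pos": TCP position; "orientation": TCP orientation; "force": force on the tool from outside, world axes, zero at the start; "torque": the same for the moment, N m; "gripper_width": opening from 0.0 (shut) to 1.0 (fully open); "grasp_force": force on a finger pad.
Only numpy, scipy, OpenCV 4.12 (cv2) and the standard library are available. Lean on these libraries where they do the work, as an engineer would, in place of code of your own. Each camera call takes 0.05 s, during which the arm holds its last target. There are 200 camera calls.

### The job

Press the dispenser's plunger all the way down once and let it come back up, so that a single capsule is pushed out at the front. Then push that capsule along the worktop with the fingertips until it lies entirely inside the three-sided bay. Pick nothing up, keep the capsule flat on the worktop, and leave the other capsules in the dispenser and the other things on the desk where they are.

Things in the scene. Friction and masses are not known exactly. Their poses are not given: they have to be found in the camera images.
- dispenser: White capsule dispenser fixed to the worktop, 140 mm deep (x), 53 wide (82 over its 4 mm high foot flanges), 52 high without plunger. Origin on the worktop under the centre of the capsule stack; x axis runs from front (exit) to back, z up. Front face x = -26 mm, back 112. Exit slot at the foot of the front; no floor: capsules rest and slide on the worktop. The cap does not open.
- plunger_top (a point): Centre of the top face of the dispenser's plunger: black round button, 32 mm diameter, on a steel stem, 68 mm behind the dispenser's origin (its +x). Top 92 mm above the worktop when up; the point moves with the plunger. It is pressed straight down.
- plunger (a joint): Plunger travel in m: 0 up, 0.024 fully down. Spring return: 3.6 N at the top, 6.5 N at the bottom. A ram moves 4 times as far and pushes the lowest capsule out of the front; after a full press its centre lies about 90 to 105 mm before the dispenser's origin (more if pressed fast). As the plunger rises the stack drops: every further press ejects another capsule.
- capsule_1: The lowest capsule in the dispenser, the one that the first press ejects: a flat white disc, 40 mm diameter, 12 mm thick, about 20 g. Origin at the centre of its underside, z along its axis.
- capsule_2: Second capsule of the stack, same size; drops to the worktop inside the dispenser after the press.
- capsule_3: Third, topmost capsule of the stack, same size.
- bay: Grey three-sided bay fixed to the worktop left or right of the dispenser: fence 16 mm high, 5 thick, no floor, inside 90 mm wide (y), 65 deep (x). Origin on the worktop mid outline; x axis points from the open mouth (x = -35 mm, roughly towards the robot) to the back wall (inner face x = 30); side walls' inner faces at y = +-45, z up. Outer foot flanges 3 mm high reach y = +-63.
- piece_case: Small round grey case, 60 x 56 x 25 mm, loose, on the other side of the dispenser from the bay. Origin at the centre of its underside. Bystander.
- stapler: Dark red stapler, 38 x 142 x 43 mm, loose, at the left of the work. Origin at the centre of its underside. Bystander.
- calibrator: Grey cylinder lying on its side, 38 mm diameter, 86 mm long (its y), loose, at the right of the work. Origin at its underside. Bystander.

How it is judged:
By the outcome, as a careful person would: the job done as asked, in the order asked, and still so for the second after the job is handed in, with the robot touching nothing.
It also fails if it takes over 61 s, if anything falls off the work surface, if the arm or the gripper's body presses on something with over 40 N, if the wrist force passes 120 N, or if a joint passes its speed limit or range.

## Working session

There is one attempt and no reset: what is moved stays moved. The work goes in short steps, Python scripts to look and compute and a tool call to move; the robot and the scene stay as the last step left them, time stands still between calls to the robot, and variables do not carry over. Pictures are saved under pics/ and viewed, at most 10 in all, crops included, and the job is handed in when it is done.

Besides the shell and the picture viewer there is one more tool, called after "Request:" as a command line: name --argument value ..., lists and objects as JSON in quotes. send_rows: Moves the arm, as the interface text tells. Its arguments: {"type":"object","properties":{"moves":{"type":"string"},"newtons":{"type":"number"}},"required":["moves"]}

```bash
mkdir -p pics; cat > h.py <<'E'
import numpy as np,cv2
from cell import bot,vision
def snap(n,f):
    p,d=vision.snapshot(n); cv2.imwrite(f'pics/{f}.png',p[:,:,::-1]); np.save(f'pics/{f}.npy',d); return p,d
def world(n,d,u,v):
    c=vision.get_calibration(n); z=float(d[v,u]); T=np.array(c['T'])
    return (T@[(u-c['cx'])/c['fx']*z,(v-c['cy'])/c['fy']*z,z,1])[:3]
def ray(n,u,v,h):
    c=vision.get_calibration(n); T=np.array(c['T']); r=T[:3,:3]@[(u-c['cx'])/c['fx'],(v-c['cy'])/c['fy'],1]
    o=T[:3,3]; return o+r*(h-o[2])/r[2]
E
python3 - <<'E'
from h import *
for n in('top','scene'):
    p,d=snap(n,n+'0'); c=vision.get_calibration(n); print(n,c['fx'],np.round(c['T'],3).tolist())
o=bot.get_obs();print(o['clock'],o['ee_pos'],o['orientation'],o['gripper_width'])
a=cv2.imread('pics/top0.png');cv2.imwrite('pics/top0b.png',cv2.resize(a,(800,600),interpolation=cv2.INTER_CUBIC))
E
```

```text
top 430.64007545518683 [[-0.017, -0.991, 0.132, 0.398], [-1.0, 0.015, -0.016, 0.251], [0.014, -0.133, -0.991, 1.282], [0.0, 0.0, 0.0, 1.0]]
scene 361.1104621851734 [[-0.596, -0.354, 0.721, -0.104], [-0.803, 0.278, -0.528, 0.736], [-0.014, -0.893, -0.45, 0.486], [0.0, 0.0, 0.0, 1.0]]
0.1 [0.24534383 0.4918555  0.18546503] [-1.54482743e-04  2.29340064e-01  9.73346217e-01 -5.03792818e-04] 1.0022051342396987
```

View pics/top0b.png

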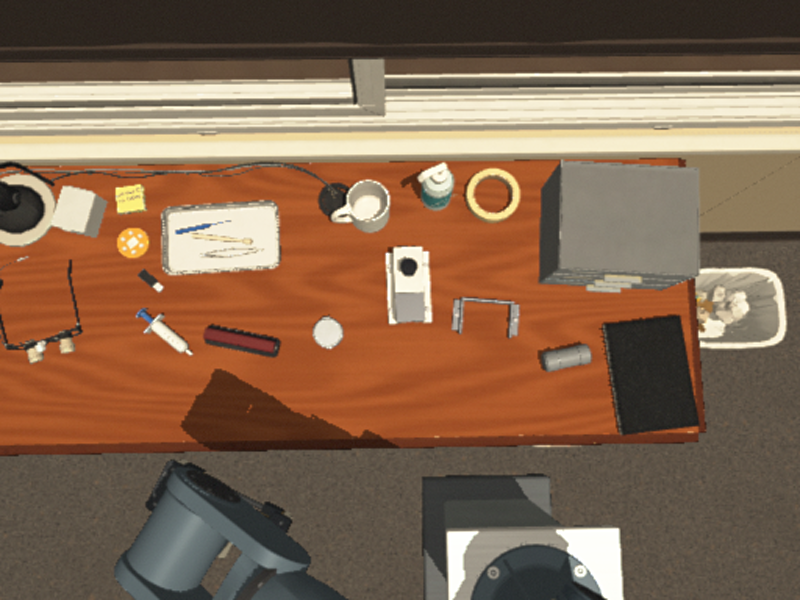

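View pics/scene0.png

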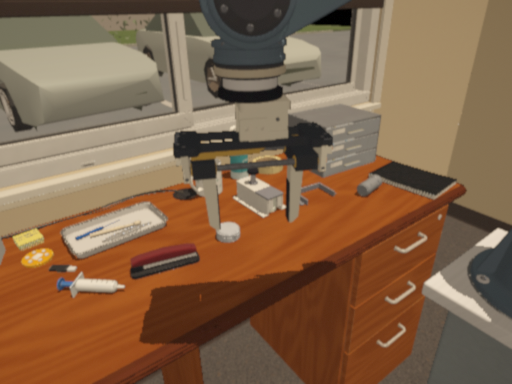

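The top view shows the dispenser around original pixel (262,182), with the black plunger at (261,171). The bay is at (312,203), to the right of the dispenser. The piece case is on the left (210,213), the calibrator on the right and the stapler on the left. Next I'll enlarge the dispenser and bay.

```bash
python3 - <<'E'
import cv2
a=cv2.imread('pics/top0.png')[150:225,240:340];cv2.imwrite('pics/c1.png',cv2.resize(a,None,fx=8,fy=8,interpolation=cv2.INTER_CUBIC))
E
```

```text
(no output)
```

View pics/c1.png

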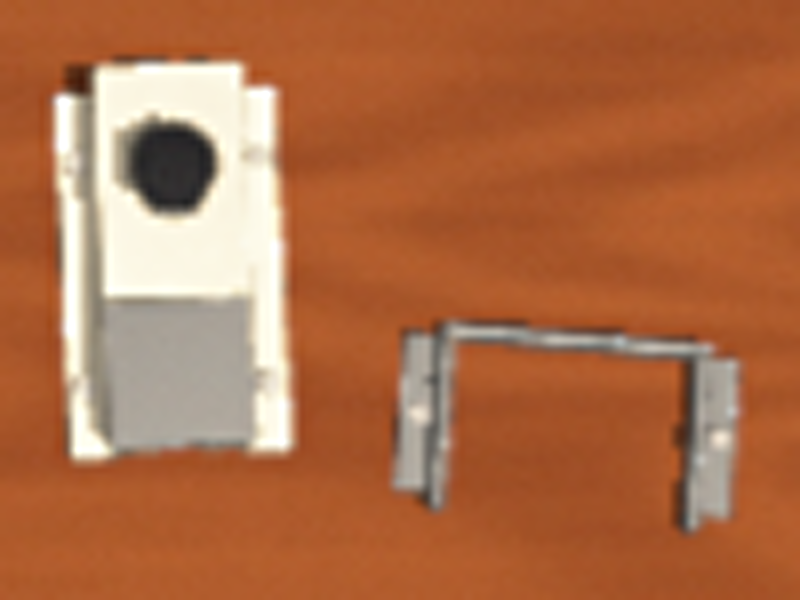

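The crop shows the button at crop (173,167). The foot's front corners are at (72,460) and (293,455), and the roof's back corners at (95,63) and (242,63). The bay's wall ends are at (436,508) and (690,530), and its back corners at (442,322) and (712,346).

```bash
python3 - <<'E'
from h import *
P=lambda u,v,h:ray('top',240+(u+.5)/8-.5,150+(v+.5)/8-.5,h)
for n,u,v,h in [('button',173,167,.092),('footFL',72,460,.004),('footFR',293,455,.004),('footBL',55,92,.004),('footBR',275,88,.004),('roofFL',112,450,.052),('roofFR',252,446,.052),('roofBL',95,63,.052),('roofBR',242,63,.052),
 ('bayFL',436,508,.016),('bayFR',690,530,.016),('bayBL',442,322,.016),('bayBR',712,346,.016),('flFL',392,490,.003),('flFR',732,518,.003),('flBL',403,330,.003),('flBR',740,358,.003)]:
  print(n,np.round(P(u,v,h)*1000,1)[:2])
d=np.load('pics/top0.npy'); print(world('top',d,261,171),world('top',d,262,195),world('top',d,310,205))
E
```

```text
button [628.  221.3]
footFL [534.6 258.7]
footFR [535.1 176.3]
footBL [674.5 263.2]
footBR [674.9 179.9]
roofFL [532.8 244.1]
roofFR [533.5 193.8]
roofBL [674.7 248. ]
roofBR [674.  194.4]
bayFL [513.4 124.6]
bayFR [503.7  31. ]
bayBL [582.7 120.4]
bayBR [572.2  20.2]
flFL [521.6 139.6]
flFR [509.1  12.8]
flBL [581.8 133.8]
flBR [569.2   7.4]
[0.62577294 0.22195019 0.09545957] [0.56409791 0.21919821 0.0495585 ] [0.53803301 0.07485391 0.00266936]
```

Request:
send_rows --moves "0 0 -0.138 4.8 -3.4 0 1; 0 0 -0.138 4.8 -3.4 0 1; 0 0 -0.138 4.8 -3.4 0 1; 0 0 -0.138 4.8 -3.4 0 1; 0 0 -0.138 4.8 -3.4 0 1; 0 0 -0.138 4.8 -3.4 0 1; 0 0 -0.138 4.8 -3.4 0 1; 0 0 -0.138 4.7 -3.3 0 1; 0 0 0 0 0 0 1; 0 0 0 0 0 0 1"

```text
clock: 1.35
ee_pos: [0.6279, 0.2213, 0.1854]
orientation: [-0.0, 0.705, 0.709, -0.0]
force: [-0.6, 0.2, -0.3]
gripper_width: 0.009
grasp_force: 0.0
```

Request:
send_rows --moves "0 0 0 0 0 -4.4 1; 0 0 0 0 0 -4.2 1; 0 0 0 0 0 -0.6 1; 0 0 0 0 0 -0.4 1; 0 0 0 0 0 -0.4 1; 0 0 0 0 0 -0.4 1; 0 0 0 0 0 -0.4 1; 0 0 0 0 0 -0.4 1; 0 0 0 0 0 -0.2 1; 0 0 0 0 0 -0.2 1; 0 0 0 0 0 -0.1 1; 0 0 0 0 0 0 1"

```text
clock: 2.85
ee_pos: [0.6285, 0.2211, 0.0689]
orientation: [-0.0, 0.706, 0.709, 0.0]
force: [-0.8, -0.4, 0.8]
gripper_width: 0.006
grasp_force: 0.0
```

```bash
python3 - <<'E'
from h import *
p,d=snap('scene','s1'); print(bot.get_obs()['force'])
cv2.imwrite('pics/s1b.png',cv2.resize(cv2.imread('pics/s1.png')[120:270,180:380],None,fx=4,fy=4,interpolation=cv2.INTER_CUBIC))
E
```

```text
[0.24968235 0.12981742 0.15732687]
```

View pics/s1b.png

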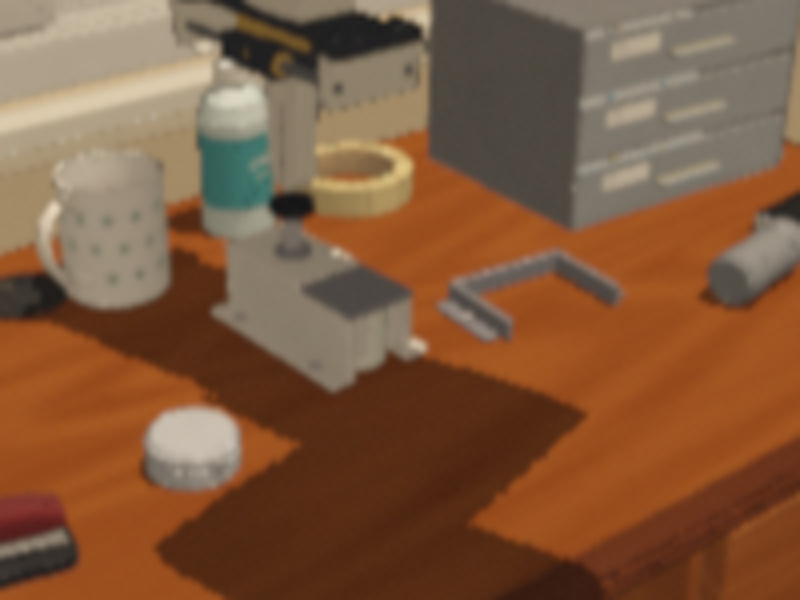

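```bash
python3 - <<'E'
from h import *
d=np.load('pics/s1.npy')
for v in range(140,186,3): print(v,[np.round(world('scene',d,u,v)*1000).astype(int).tolist() for u in (250,253,256)])
c=vision.get_calibration('scene');T=np.array(c['T'])
for P in ([.6285,.2211,.0689,1],[.6285,.2208,.092,1],[.5,.2,0,1],[.6285,.2208,.068,1]):
  q=np.linalg.inv(T)@P; print(c['fx']*q[0]/q[2]+c['cx'],c['fy']*q[1]/q[2]+c['cy'])
E
```

```text
140 [[598, 249, 189], [610, 232, 183], [568, 253, 198]]
143 [[623, 232, 171], [612, 231, 174], [608, 224, 173]]
146 [[623, 233, 163], [613, 230, 165], [608, 224, 165]]
149 [[629, 229, 152], [614, 230, 157], [610, 223, 156]]
152 [[629, 229, 143], [613, 230, 149], [611, 222, 147]]
155 [[629, 229, 135], [614, 230, 140], [611, 223, 139]]
158 [[628, 231, 128], [615, 230, 131], [613, 222, 130]]
161 [[628, 231, 119], [617, 229, 122], [612, 223, 122]]
164 [[631, 229, 109], [613, 232, 116], [613, 222, 113]]
167 [[632, 229, 100], [620, 227, 103], [774, 106, 19]]
170 [[630, 230, 92], [626, 223, 92], [620, 217, 92]]
173 [[622, 235, 87], [614, 231, 89], [614, 221, 86]]
176 [[670, 203, 52], [621, 227, 76], [753, 123, -1]]
179 [[653, 215, 52], [622, 226, 67], [642, 202, 52]]
182 [[630, 231, 56], [622, 227, 58], [621, 217, 55]]
185 [[624, 236, 51], [618, 230, 52], [613, 223, 52]]
253.15631183931526 177.04003549095614
253.0607262271146 169.26756811534023
289.258411411439 215.42659089748602
253.25251339019968 177.3096800544077
```

```bash
python3 - <<'E'
from h import *
o=bot.get_obs();print(o['clock'],o['ee_pos'],o['joints'],o['dq'],o['force'],o['gripper_width'])
d=np.load('pics/scene0.npy')
for v in range(205,236,4): print(v,[np.round(world('scene',d,u,v)*1000).astype(int).tolist() for u in (210,214,218,289,293,297)])
E
```

```text
2.9 [0.62857059 0.22115056 0.06899703] [2.68463333e-01 6.84156596e-01 1.41843705e+00 1.64674912e-06
 1.03889664e+00 2.64489833e-01] [-0.00244646 -0.00222014 -0.00135749 -0.00019758  0.00028952  0.00055837] [0.24968235 0.12981742 0.15732687] 0.005008722536032179
205 [[262, 548, 258], [261, 543, 256], [259, 538, 255], [217, 452, 244], [212, 450, 246], [210, 444, 245]]
209 [[264, 548, 251], [260, 544, 251], [260, 538, 249], [217, 452, 238], [212, 449, 239], [210, 444, 238]]
213 [[263, 549, 245], [259, 545, 246], [258, 540, 245], [216, 453, 233], [213, 448, 232], [210, 444, 232]]
217 [[263, 549, 239], [262, 544, 238], [258, 540, 239], [215, 453, 227], [213, 448, 226], [482, 190, 0]]
221 [[264, 549, 233], [261, 545, 233], [259, 540, 232], [215, 453, 220], [474, 210, -1], [468, 202, -1]]
225 [[263, 550, 228], [262, 545, 226], [259, 541, 226], [466, 230, 0], [461, 221, -2], [455, 214, -1]]
229 [[570, 395, 1], [566, 386, -1], [259, 541, 219], [453, 241, -1], [446, 234, 0], [440, 227, 0]]
233 [[557, 403, -1], [550, 396, -1], [518, 402, 19], [440, 253, -1], [432, 247, 1], [427, 239, 0]]
```

The fingertips in the depth image sit about 32 mm above the reported TCP, both here and at the start pose. The camera's own heights agree with the known sizes (table 0, roof 52, button 92 mm), so the reported z can't be taken as the tip height. I'll continue down and use the contact force to calibrate the offset.

Request:
send_rows --moves "0 0 0 0 0 -0.4 1; 0 0 0 0 0 -0.4 1; 0 0 0 0 0 -0.3 1; 0 0 0 0 0 -0.2 1; 0 0 0 0 0 0 1; 0 0 0 0 0 0 1"

```text
clock: 3.65
ee_pos: [0.6284, 0.2211, 0.056]
orientation: [-0.0, 0.706, 0.709, -0.0]
force: [-1.9, -0.8, 3.5]
gripper_width: 0.003
grasp_force: 1.8
```

Request:
send_rows --moves "0 0 0 0 0 -0.4 1; 0 0 0 0 0 -0.4 1; 0 0 0 0 0 -0.4 1; 0 0 0 0 0 -0.4 1; 0 0 0 0 0 -0.3 1; 0 0 0 0 0 0 1; 0 0 0 0 0 0 1"

```text
clock: 4.53
ee_pos: [0.6285, 0.2211, 0.0372]
orientation: [-0.0, 0.706, 0.709, -0.0]
force: [-3.4, -0.7, 6.1]
gripper_width: 0.001
grasp_force: 2.9
```

Request:
send_rows --moves "0 0 0 0 0 -0.1 1; 0 0 0 0 0 -0.1 1; 0 0 0 0 0 -0.1 1; 0 0 0 0 0 0 1"

```text
clock: 5.03
ee_pos: [0.6286, 0.2211, 0.0355]
orientation: [0.0, 0.706, 0.709, 0.0]
force: [-7.3, -2.9, 17.6]
gripper_width: 0.005
grasp_force: 8.7
```

Request:
send_rows --moves "0 0 0 0 0 0 1; 0 0 0 0 0 1 1; 0 0 0 0 0 1.2 1; 0 0 0 0 0 1.5 1; 0 0 0 0 0 3 1; 0 0 0 0 0 4 1; 0 0 0 -1 5 0 0.72; 0 0 0 -5 5 0 0.72; 0 0 0 -5 5 0 0.72; 0 0 0 -5 5 0 0.72; 0 0 0 0 0 0 0.72"

```text
clock: 6.4
ee_pos: [0.4832, 0.4065, 0.1417]
orientation: [-0.0, 0.704, 0.71, 0.0]
force: [-0.9, -0.1, -0.5]
gripper_width: 0.275
grasp_force: 0.0
```

```bash
python3 - <<'E'
from h import *
p,d=snap('top','t2'); p,d=snap('scene','s2'); 
a=cv2.imread('pics/t2.png')[130:280,180:360]; b=cv2.imread('pics/s2.png')[100:280,160:400]
cv2.imwrite('pics/m2.png',np.hstack([cv2.resize(a,(400,333)),cv2.resize(b,(400,300)).__class__(0) if 0 else cv2.copyMakeBorder(cv2.resize(b,(400,300)),0,33,0,0,0)]))
print(bot.get_obs()['ee_pos'],bot.get_obs()['gripper_width'])
E
```

```text
[0.48601543 0.40394558 0.14146826] 0.28228255024305887
```

View pics/m2.png

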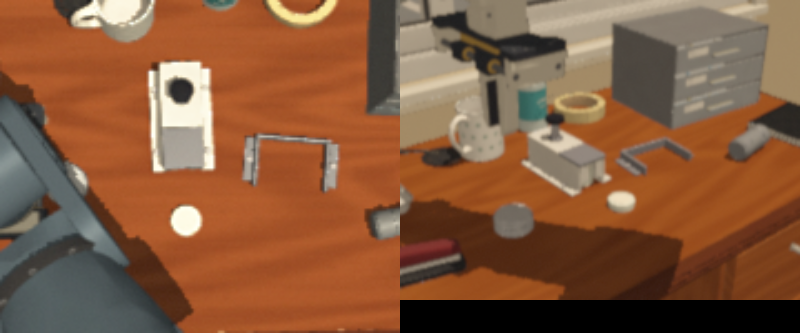

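One capsule is out, at crop (186,220), or about (264,229) in the full top view. The plunger is back up. I'll measure the capsule's centroid and the case.

```bash
python3 - <<'E'
from h import *
a=cv2.imread('pics/t2.png'); m=(a.min(2)>150).astype('uint8'); n,l,s,c=cv2.connectedComponentsWithStats(m)
for i in range(1,n):
  if abs(c[i][0]-264)<8 and abs(c[i][1]-229)<8: print(s[i],c[i],ray('top',*c[i],.012))
print('case',ray('top',209.5,212.5,.025))
E
```

```text
[257 223  14  13 143] [263.20979021 228.96503497] [0.46819788 0.21651315 0.012     ]
case [0.51811771 0.37305449 0.025     ]
```

Request:
send_rows --moves "0 0 0 -1.7 -4.9 0 0.72; 0 0 0 0 -4.9 0 0.72; 0 0 0 0 -4.9 -1 0.72; 0 0 0 0 0 -4 0.72; 0 0 0 0 0 -4 0.72; 0 0 0 0 0 0 0.72; 0 0 0 0 0 0 0.72"

```text
clock: 7.38
ee_pos: [0.4701, 0.2565, 0.0523]
orientation: [0.0, 0.706, 0.708, 0.001]
force: [0.8, -0.9, -0.1]
gripper_width: 0.279
grasp_force: 0.0
```

Request:
send_rows --moves "0 0 0 -0.2 0 -3.5 0.72; 0 0 0 0 0 -3 0.72; 0 0 0 0 0 -0.7 0.72; 0 0 0 0 0 -0.4 0.72; 0 0 0 0 0 -0.3 0.72; 0 0 0 0 0 0 0.72; 0 0 0 0 0 0 0.72"

```text
clock: 8.25
ee_pos: [0.4672, 0.2569, -0.0276]
orientation: [0.0, 0.706, 0.709, 0.0]
force: [0.7, -0.1, -0.7]
gripper_width: 0.281
grasp_force: 0.0
```

```bash
python3 - <<'E'
from h import *
p,d=snap('scene','s3')
b=cv2.imread('pics/s3.png')[130:280,200:400]
cv2.imwrite('pics/s3b.png',cv2.resize(b,None,fx=4,fy=4,interpolation=cv2.INTER_CUBIC))
E
```

```text
(no output)
```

View pics/s3b.png

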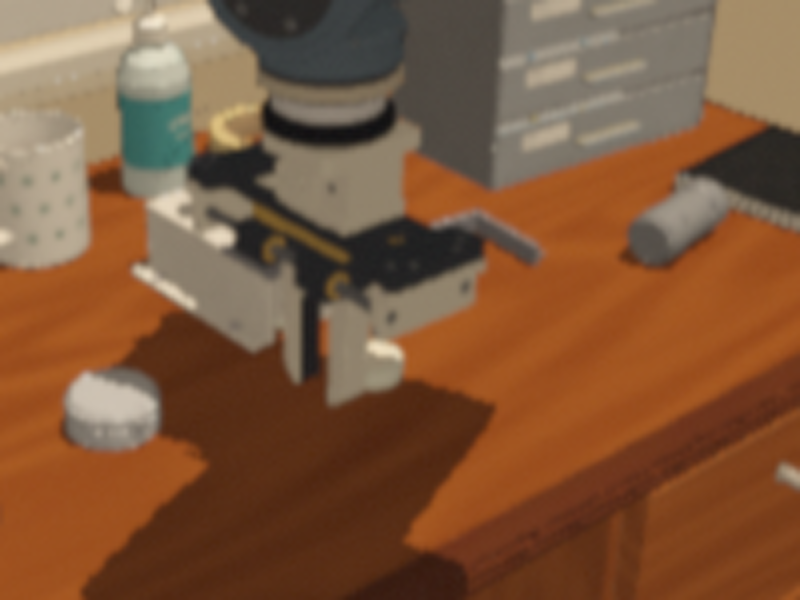

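```bash
python3 - <<'E'
from h import *
d=np.load('pics/s3.npy')
for U in (345,395,440): 
  print(U,[np.round(world('scene',d,200+U//4,130+V//4)*1000).astype(int).tolist() for V in range(260,405,10)])
for U in (250,270,297): print(U,[np.round(world('scene',d,200+U//4,130+V//4)*1000).astype(int).tolist() for V in range(200,385,14)])
E
```

```text
345 [[425, 277, 116], [424, 278, 112], [423, 279, 105], [414, 287, 107], [438, 266, 81], [437, 266, 77], [437, 266, 69], [438, 266, 63], [437, 266, 55], [436, 267, 51], [438, 265, 41], [437, 265, 36], [438, 265, 28], [438, 264, 22], [453, 251, 0]]
395 [[388, 276, 131], [381, 283, 131], [373, 290, 130], [374, 289, 125], [375, 287, 117], [380, 282, 108], [380, 283, 101], [381, 281, 95], [489, 180, -1], [465, 201, 12], [454, 212, 13], [448, 217, 12], [449, 216, 2], [444, 220, 1], [434, 229, 1]]
440 [[373, 257, 131], [373, 256, 126], [375, 254, 118], [381, 247, 108], [380, 247, 101], [380, 248, 96], [486, 140, 1], [480, 145, 0], [468, 157, 0], [463, 161, -2], [451, 173, 0], [446, 178, -1], [435, 189, -1], [428, 195, 0], [418, 204, -1]]
250 [[509, 280, 122], [542, 255, 94], [493, 292, 113], [492, 293, 106], [493, 292, 95], [556, 245, 45], [555, 246, 34], [554, 247, 27], [554, 247, 14], [554, 248, 5], [541, 258, 3], [535, 262, -1], [518, 275, 0], [507, 283, 0]]
270 [[489, 281, 130], [491, 279, 121], [487, 282, 113], [480, 287, 109], [482, 287, 98], [540, 242, 51], [535, 245, 43], [535, 246, 34], [533, 247, 24], [535, 246, 13], [534, 247, 2], [527, 252, -1], [511, 264, -1], [501, 272, -1]]
297 [[462, 281, 140], [463, 281, 132], [466, 279, 120], [480, 267, 103], [451, 291, 113], [448, 293, 107], [448, 292, 96], [482, 265, 64], [479, 268, 56], [481, 266, 46], [480, 267, 35], [480, 267, 27], [479, 268, 16], [481, 266, 6]]
```

```bash
python3 - <<'E'
from h import *
d=np.load('pics/s3.npy')
for u in range(270,294,2):
  c=[world('scene',d,u,v)*1000 for v in range(215,236)]
  print(u,[int(round(x[2])) for x in c])
E
```

```text
270 [0, -1, 0, 0, -1, -3, -2, -1, 0, -3, 1, -1, -2, 0, -1, 0, -2, 0, 0, -1, -1]
272 [31, 27, 26, 24, 20, 16, 13, 12, 1, -1, -1, 2, -2, -1, 0, 1, 0, -1, -1, 0, -3]
274 [35, 32, 28, 27, 24, 21, 18, 16, 12, 9, 6, -1, 0, -1, -1, -2, -2, 1, -1, -1, -1]
276 [32, 33, 29, 27, 22, 19, 19, 14, 12, 8, 5, -1, 0, -2, -1, 0, -1, -1, 1, -2, 0]
278 [31, 29, 25, 23, 21, 17, 14, 11, 7, 5, 0, -1, -2, 1, -2, 0, -1, -1, 0, 0, -2]
280 [-2, 0, -2, -2, -2, 0, 0, 1, -2, -1, -1, -1, -3, -1, 1, -1, -1, 2, -1, 0, -1]
282 [48, 49, 43, 41, 38, 35, 32, 31, 28, 25, 22, 20, 16, 14, 11, 9, 5, -1, 2, 0, 0]
284 [52, 50, 46, 45, 41, 38, 37, 33, 31, 27, 26, 22, 20, 17, 13, 11, 1, -1, -1, -1, 0]
286 [55, 51, 51, 46, 43, 41, 37, 36, 34, 30, 28, 24, 22, 20, 17, 0, -1, -1, 0, 0, 0]
288 [54, 50, 49, 46, 42, 40, 36, 34, 31, 27, 25, 21, 18, 15, -2, -1, -1, -1, 0, 0, 1]
290 [486, 48, 47, 41, 39, 37, 34, 30, 29, 27, 23, 19, 16, 0, -1, -2, 0, -1, -1, -1, -2]
292 [-1, 12, 11, 12, 12, 13, 12, 12, 12, 10, 7, 5, 0, -1, 1, 0, -1, -1, 0, -1, 1]
```

Request:
send_rows --moves "0 0 0 0.1 -1 0 0.72; 0 0 0 0 -0.6 0 0.72; 0 0 0 0 -0.6 0 0.72; 0 0 0 0 -0.8 0 0.72; 0 0 0 0 -1 0 0.72; 0 0 0 0 -1 0 0.72; 0 0 0 0 -1 0 0.72; 0 0 0 0 -1 0 0.72; 0 0 0 0 -0.8 0 0.72; 0 0 0 0 -0.5 0 0.72; 0 0 0 0 -0.2 0 0.72; 0 0 0 0 0 0 0.72"

```text
clock: 9.8
ee_pos: [0.4679, 0.1717, -0.0281]
orientation: [-0.0, 0.706, 0.708, -0.0]
force: [0.5, 0.5, -0.3]
gripper_width: 0.279
grasp_force: 0.0
```

```bash
python3 - <<'E'
from h import *
p,d=snap('scene','s4')
b=cv2.imread('pics/s4.png')[130:280,200:400]
cv2.imwrite('pics/s4b.png',cv2.resize(b,None,fx=4,fy=4,interpolation=cv2.INTER_CUBIC))
E
```

```text
(no output)
```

View pics/s4b.png

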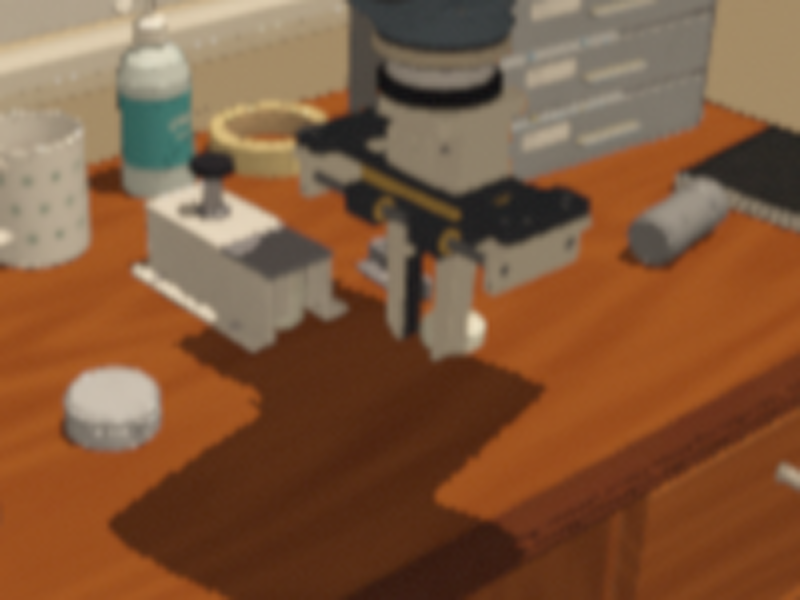

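The capsule is still ahead of the fingers, around crop (456,330), and flat on the worktop. I'll continue the push, then back off and lift.

Request:
send_rows --moves "0 0 0 0 -0.5 0 0.72; 0 0 0 0 -0.9 0 0.72; 0 0 0 0 -1 0 0.72; 0 0 0 0 -1 0 0.72; 0 0 0 0 -1 0 0.72; 0 0 0 0 -1 0 0.72; 0 0 0 0 -0.7 0 0.72; 0 0 0 0 -0.4 0 0.72; 0 0 0 0 -0.2 0 0.72; 0 0 0 0 0 0 0.72"

```text
clock: 11.1
ee_pos: [0.4679, 0.1047, -0.0281]
orientation: [-0.0, 0.706, 0.709, -0.0]
force: [0.3, 0.3, 0.2]
gripper_width: 0.278
grasp_force: 0.0
```

Request:
send_rows --moves "0 0 0 0 1.5 0 0.72; 0 0 0 0 2.5 0 0.72; 0 0 0 0 0 4 0.72; 0 0 0.188 -4 0 4 0.72; 0 0 0.188 -4 4 2 0.72; 0 0 0.188 -4 5 2 0.72; 0 0 0.188 -4 5 0 0.72; 0 0 0.188 0 5 0 0.72; 0 0 0.188 0 0 0 0.72; 0 0 0.188 0 0 0 0.72; 0 0 0.15 0 0 0 0.72; 0 0 0 0 0 0 0.72"

```text
clock: 12.6
ee_pos: [0.3111, 0.3308, 0.0906]
orientation: [-0.0, 0.052, 0.999, 0.0]
force: [0.4, 0.4, 0.4]
gripper_width: 0.279
grasp_force: 0.0
```

```bash
python3 - <<'E'
from h import *
p,d=snap('top','t5'); a=cv2.imread('pics/t5.png')
m=(a.min(2)>150).astype('uint8'); n,l,s,c=cv2.connectedComponentsWithStats(m)
for i in range(1,n):
  w=ray('top',*c[i],.012)
  if s[i][4]>60 and .38<w[0]<.6 and -.05<w[1]<.4: print(s[i],np.round(w*1000,1), np.round(np.array([[.995,-.1],[.1,.995]])@(w[:2]*1000-[544,74]),1))
cv2.imwrite('pics/t5b.png',cv2.resize(a[150:255,220:360],None,fx=5,fy=5,interpolation=cv2.INTER_CUBIC))
E
```

```text
[200 203  19  20 266] [519.1 374.4  12. ] [-54.8 296.4]
[303 222  14  13 144] [468.   80.1  12. ] [-76.2  -1.5]
```

View pics/t5b.png

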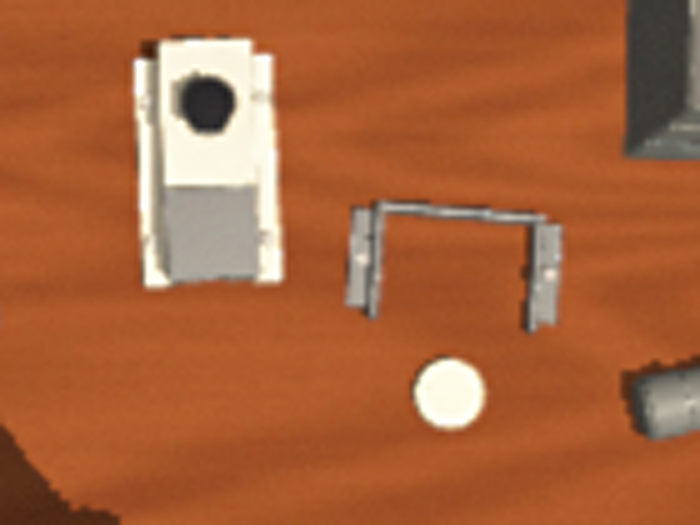

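The capsule is centred in front of the mouth: bay (-76,-2), crop (450,394), with the mouth's middle at crop (451,322). The tool is already aligned with the bay axis, so I'll go behind the capsule.

Request:
send_rows --moves "0 0 0 1.6 -5 0 0.72; 0 0 0 2 -5 0 0.72; 0 0 0 2 -5 0 0.72; 0 0 0 2 -5 0 0.72; 0 0 0 3.5 -4.6 0 0.72; 0 0 0 0 0 -2 0.72; 0 0 0 0 0 -4 0.72; 0 0 0 0 0 -3.5 0.72; 0 0 0 0 0 -1.5 0.72; 0 0 0 0 0 -0.8 0.72; 0 0 0 0 0 0 0.72; 0 0 0 0 0 0 0.72"

```text
clock: 14.15
ee_pos: [0.4233, 0.0842, -0.0266]
orientation: [0.001, 0.052, 0.999, 0.0]
force: [-0.0, -0.1, 0.8]
gripper_width: 0.277
grasp_force: 0.0
```

Request:
send_rows --moves "0 0 0 1 -0.1 -0.1 0.72; 0 0 0 0.8 -0.1 0 0.72; 0 0 0 0.9 -0.1 0 0.72; 0 0 0 1 -0.1 0 0.72; 0 0 0 1.2 -0.1 0 0.72; 0 0 0 1.2 -0.1 0 0.72; 0 0 0 1.2 -0.1 0 0.72; 0 0 0 1.1 -0.1 0 0.72; 0 0 0 0.8 -0.1 0 0.72; 0 0 0 0.5 0 0 0.72; 0 0 0 0.3 0 0 0.72; 0 0 0 0 0 0 0.72"

```text
clock: 15.65
ee_pos: [0.5226, 0.0751, -0.0285]
orientation: [-0.0, 0.052, 0.999, -0.0]
force: [0.1, -0.2, 0.1]
gripper_width: 0.278
grasp_force: 0.0
```

Request:
send_rows --moves "0 0 0 -1.5 0.1 0 0.72; 0 0 0 -3 0.3 0 0.72; 0 0 0 -2 0.2 0 0.72; 0 0 0 0 0 3 0.72; 0 0 0 0 0 4 0.72; 0 0 0 -3 5 4 0.72; 0 0 0 -3 6 2 0.72; 0 0 0 -3 6 0 0.72; 0 0 0 -3 6 0 0.72; 0 0 0 0 5 0 0.72; 0 0 0 0 0 0 0.72; 0 0 0 0 0 0 0.72"

```text
clock: 17.15
ee_pos: [0.348, 0.34, 0.0945]
orientation: [-0.0, 0.052, 0.999, -0.0]
force: [-0.5, 0.7, -0.4]
gripper_width: 0.28
grasp_force: 0.0
```

```bash
python3 - <<'E'
from h import *
p,d=snap('top','t6'); a=cv2.imread('pics/t6.png')
m=(a.min(2)>150).astype('uint8'); n,l,s,c=cv2.connectedComponentsWithStats(m)
for i in range(1,n):
  w=ray('top',*c[i],.012)
  if s[i][4]>60 and .38<w[0]<.6 and -.05<w[1]<.4: print(s[i],np.round(w*1000,1), np.round(np.array([[.995,-.1],[.1,.995]])@(w[:2]*1000-[544,74]),1))
cv2.imwrite('pics/t6b.png',cv2.resize(a[150:255,200:360],None,fx=5,fy=5,interpolation=cv2.INTER_CUBIC))
E
```

```text
[305 196  14  13 140] [545.5  70.9  12. ] [ 1.8 -2.9]
[201 203  18  17 167] [526.2 369.5  12. ] [-47.2 292.3]
```

View pics/t6b.png

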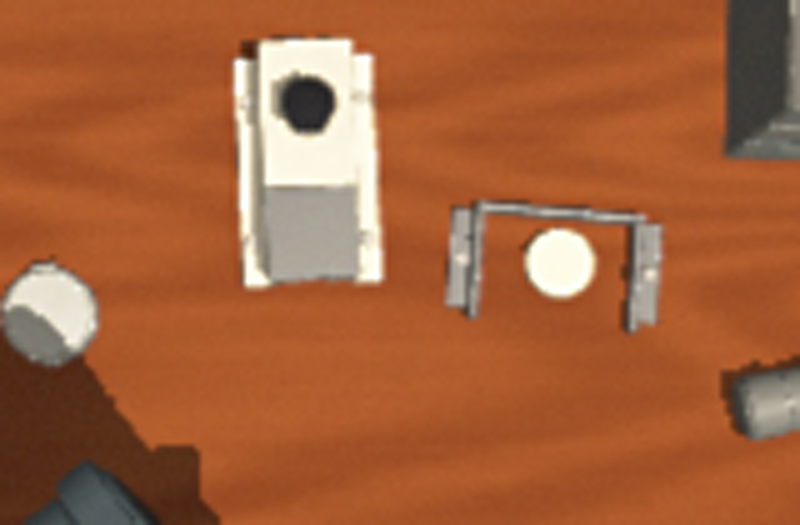

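The capsule, at crop (560,263), lies fully inside the bay at about (2,-3) mm in the bay's frame. The case has not moved (its centroid only shifted because of shadow), and the arm is clear.

```bash
python3 -c "
from cell import bot
print(bot.close_job())"
```

```text
the job is handed in; nothing more can be done
None
```

The job is handed in: one full plunger press ejected a single capsule, which I pushed flat along the worktop to lie fully inside the bay, about 2 to 3 mm from its centre; the reported TCP z read about 32 mm below the real fingertips, so I set heights from the camera and the contact force.

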